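# Bolt the end gate of a casting mould

### The arm

A 6-joint arm with a two-finger parallel gripper is mounted at the origin on the work surface. World frame = base frame: x ahead of the robot, y to its left, z up, the work surface at z = 0. Lengths are in m, angles in rad, forces in N, time in s.
With the tool pointing down it reaches from about 0.225 to 0.875 m from the base axis. Payload 3.4 kg.
Tool frame: the origin (TCP) lies midway between the tips of the shut fingers; the grasp point (between the pads) lies 19 mm behind it; z points along the fingers, y is the line along which they close (so a half turn about z gives the same grasp; the last joint's range is limited). The gripper opens to 85 mm and grips with 20 to 120 N. Pads are 22 mm wide; open, the fingers measure 114 mm over their backs; the gripper's body (76 mm by 85 mm) begins 54 mm behind the grasp point. The pads swing forward as they close: fully open they stand 13 mm farther back than shut.
Start: joints at [-1.408, 0.276, 1.505, -0, 1.361, -0.121], TCP at [0.161, -0.552, 0.231] pointing down, gripper open.
Joint ranges: [-2.89, 2.89], [-0.75, 2.08], [0.22, 2.7], [-1.18, 4.32], [0.11, 2.71], [-2.7, 2.7]. Speed limits (rad/s): [2.57, 2.57, 3.14, 3.14, 3.14, 3.14].

### API

Orientations are given as a unit quaternion [w, x, y, z].
In Python, from rig import * gives the robot as it stands.
- The arm moves only by the tool apply_moves, never from a script. Its argument "steps" is one flat list of numbers, 4 for each row, row after row: the shift along the world's x, y, z in cm, then the turn about the world's z in degrees. A call has 1 to 8 rows; each row is the pose to reach, as a shift and turn from the pose commanded when the call began; what a row does not reach only later rows make up. A row lasts 1/12 s, in which the tool goes at most 41.7 mm and 7.16 degrees, less where a joint would pass 70% of its speed; a pose out of reach is approached as far as the arm can. A call with a gripper value outside its range is refused whole. "jaw" is the closure in counts, from 0 (fully open) to 255 (shut), set as the call begins (left out, the last holds). The fingers move at their own pace and stop on an object; "newtons" is the grip in N (left out, the last holds). Time passes only in rows, so rows that repeat a pose let the fingers close. It gives the time, the measured TCP pose, the force, the opening and the grip force at its end, in the units of the state.
- get_state(): the state, without advancing time (a new reading comes with each control period).
- get_image(name): name is "side" or "top" or "wrist"; returns the picture (400x640x3 uint8, red, green, blue); there is no depth.
- calibration(name): a dict with "fx", "fy", "cx", "cy" (pixels), "k1" (the pictures are not rectified: a ray, as slopes to the right and down, at radius r is drawn at 1 + k1 r^2 times it, then the intrinsics apply), "xyz" and "rotation" of the camera in the world. Camera axes: x right, y up, looking along -z (the intrinsics and any distortion apply to the point x, -y, -z); pixel columns grow to the right and rows downward; lengths in m; the calibration is good to about 2 mm. A picture is of the moment at which its call begins: read the wrist's pose just before it. calibration takes no time and is no camera call; for the wrist camera it gives the pose at the moment of the call.
- sign_off(): hands the job in; it is judged then, once.
The state is a dict: "clock": time; "qpos": joint angles; "qd": joint speeds; "effort": joint torques, N m; "position": TCP position; "ee_rot": TCP orientation; "contact_force": force on the tool from outside, world axes, zero at the start; "moment": the same for the moment, N m; "width": finger opening in m; "gripper_force": force on a finger pad.
Only numpy, scipy, OpenCV 4.12 (cv2) and the standard library are available. Lean on these libraries where they do the work, as an engineer would, in place of code of your own. Each camera call takes 0.05 s, during which the arm holds its last target. There are 200 camera calls.

### The job

Lock the mould's end gate with its barrel bolt: lift the handle out of its rest, slide the bolt across to the gate until the handle is over the notch in the steel strip, and turn the handle fully down into that notch so that it stays locked when you let go. Work gently, without ramming the handle against the strip, and leave the other things on the mould and bench where they are.

Things in the scene. Friction and masses are not known exactly. Their poses are not given: they have to be found in the camera images.
- mould: Split MDF mould fixed to the bench, 30 mm thick, 205 (x) by 318 mm (y); a steel barrel bolt runs along its robot-side edge. Origin on the bench top straight under the bolt's axis, which runs along the mould's own y, 55 mm above the bench. Board: x = -33..+172, y = -150..+170 mm. The rod's two guide blocks and the keeper stand within 13 mm of the axis, tops 66 mm above the bench.
- seam (a point): Point on the bolt's axis (55 mm up) over the seam between mould and end gate, at y = +68 mm of the mould; the keeper block that takes the rod's end is 12 to 32 mm beyond it.
- strip_line (a point): Upright steel strip 8 mm thick between rod and knob. This fixed point is at x = -22, y = 3, z = 63 mm of the mould: mid-thickness, height of the rail's top. Along +y the strip has: open rest bay, rail 30 to 65 mm long (top 63 mm above the bench; any gap in it is under 7 mm), open notch 13 mm wide, stop 20 mm long (top 89 mm). Do not load it with more than 15 N.
- strip_far (a point): Fixed point 36 mm further along y. The strip is screwed on through long holes, so its place is not measured: the notch's middle lies anywhere from strip_line to strip_far, which is at 48 to 84 mm of bolt travel. It must be felt (the raised handle meets the stop when it is over the notch, 2 mm past its middle) or seen.
- bolt (a joint): Travel of the steel bolt rod in m: 0 = fully drawn back (open), growing as it slides along the mould's +y over the seam into the keeper; at most 0.095. Starts at 0 to 0.006. Friction about 2 N, and a light return spring of 80 N/m (rest at 0) drives it back if the handle is let go outside the notch.
- handle (a joint): Angle of the bolt's handle about the rod in rad: 0 = lying level (down), pointing to the mould's -x; grows as the knob is lifted, at most 1.0. Stays near where it is left (friction 0.03 N m). It clears the rail's top above about 0.68; the stop beyond the notch cannot be passed at any angle. It reaches 0 only in the rest bay or in the notch.
- knob (a point): Centre of the steel ball knob, 18 mm across, at the end of the handle, a 9 mm square bar; 62 mm from the rod's axis. At angle a and travel q: x = -0.062 cos a, y = -0.045 + q, z = 0.055 + 0.062 sin a in the mould's frame. Clear on all sides; pinched from above with the fingers closing along the mould's y, it turns freely between them.
- disc_a: moulded plastic disc, 68 mm across, 14 mm high with a 28 mm boss, lying on the mould behind the bolt; loose, origin under its middle
- wedge: wooden block 60 x 28 x 18 mm lying on the mould's end gate, behind the bolt; loose, origin under its middle
- disc_b: pale moulded disc, 68 mm across and 14 mm high, on the bench to the left; loose, origin under its middle
- bottle: glass bottle, 68 mm across, 210 mm tall, on the bench to the left; loose, origin under its middle
- cup: white plastic cup, 72 mm across, 85 mm tall, on the bench to the left; loose, origin under its middle
- screwdriver: screwdriver lying on the bench to the right; loose

How it is judged:
By the outcome, as a careful person would: the job done as asked, in the order asked, and still so for the second after the job is handed in, with the robot touching nothing.
It also fails if it takes over 51 s, if anything falls off the work surface, if the arm or the gripper's body presses on something with over 40 N, if the wrist force passes 120 N, or if a joint passes its speed limit or range.

## Working session

There is one attempt and no reset: what is moved stays moved. The work goes in short steps, Python scripts to look and compute and a tool call to move; the robot and the scene stay as the last step left them, time stands still between calls to the robot, and variables do not carry over. Pictures are saved under pics/ and viewed, at most 10 in all, crops included, and the job is handed in when it is done.

Besides the shell and the picture viewer there is one more tool, called as a command line: name --argument value ..., lists and objects as JSON in quotes. apply_moves: Moves the arm, as the interface text tells. Its arguments: {"type":"object","properties":{"steps":{"type":"array","items":{"type":"number"}},"jaw":{"type":"number"},"newtons":{"type":"number"}},"required":["steps"]}

```bash
mkdir -p pics; cat > h.py <<'E'
from rig import *
import numpy as np, cv2
def save(n,f):
    im=get_image(n); cv2.imwrite('pics/'+f,cv2.cvtColor(im,cv2.COLOR_RGB2BGR)); return im
def ray(c,u,v):
    K=np.array([[c['fx'],0,c['cx']],[0,c['fy'],c['cy']],[0,0,1.]])
    p=cv2.undistortPoints(np.array([[[u,v]]],float),K,np.array([c['k1'],0,0,0.]))[0,0]
    d=np.array(c['rotation']).reshape(3,3)@np.array([p[0],-p[1],-1]); return np.array(c['xyz']),d/np.linalg.norm(d)
def tri(obs):
    A=0;b=0
    for c,u,v in obs:
        o,d=ray(c,u,v);P=np.eye(3)-np.outer(d,d);A=A+P;b=b+P@o
    x=np.linalg.solve(A,b)
    return x,[np.linalg.norm((np.eye(3)-np.outer(d,d))@(x-o)) for o,d in [ray(*q) for q in obs]]
def atz(c,u,v,z):
    o,d=ray(c,u,v);return o+d*(z-o[2])/d[2]
def proj(c,X):
    p=np.array(c['rotation']).reshape(3,3).T@(np.array(X)-np.array(c['xyz']));x,y=p[0]/-p[2],-p[1]/-p[2];s=1+c['k1']*(x*x+y*y)
    return c['fx']*x*s+c['cx'],c['fy']*y*s+c['cy']
E
python3 - <<'E'
from h import *
save('top','top0.png');save('side','side0.png')
for n in('top','side'):print(calibration(n))
print(get_state())
E
```

```text
{'fx': 508.1048935086856, 'fy': 508.1048935086856, 'cx': 318.12945416209095, 'cy': 195.21232004088085, 'k1': 0.04917271031655982, 'xyz': array([0.33472611, 0.0227345 , 1.52131649]), 'rotation': array([ 0.71030998,  0.055082  , -0.0373297 , -0.7007369 ])}
{'fx': 499.76885371942717, 'fy': 499.76885371942717, 'cx': 312.07355507082247, 'cy': 199.36645280753766, 'k1': -0.07582530336360768, 'xyz': array([-0.13586959,  1.05938798,  0.97970528]), 'rotation': array([-0.25338139, -0.12851112,  0.42335145,  0.86026526])}
{'clock': 0.1, 'qpos': array([-1.40798972e+00,  2.76553041e-01,  1.50599344e+00,  2.02498184e-06,
        1.36069670e+00, -1.20988316e-01]), 'qd': array([ 0.00030259,  0.00042548, -0.00388735, -0.00141858,  0.00013144,
        0.00162609]), 'effort': array([ 1.36210030e-03, -4.17699802e+01, -2.46404904e+01, -1.47180108e-04,
        5.77010738e-03, -1.39098614e-05]), 'position': array([ 0.16092726, -0.55154171,  0.23051928]), 'ee_rot': array([-8.25103641e-04,  9.89949129e-01,  1.41421501e-01, -1.62644584e-05]), 'contact_force': array([ 0.23427251, -0.52236806, -0.5840216 ]), 'moment': array([-0.04010472, -0.06933145, -0.01368249]), 'gripper_force': 0.0, 'width': 0.08526556924121306}
```

```bash
python3 - <<'E'
s=open('h.py').read()
s=s.replace("np.array(c['rotation']).reshape(3,3)","RM(c)")
s=s.replace("def save","from scipy.spatial.transform import Rotation\ndef RM(c):\n    return Rotation.from_quat(np.roll(c['rotation'],-1)).as_matrix()\ndef save",1)
open('h.py','w').write(s)
E
```

```text
(no output)
```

View pics/top0.png

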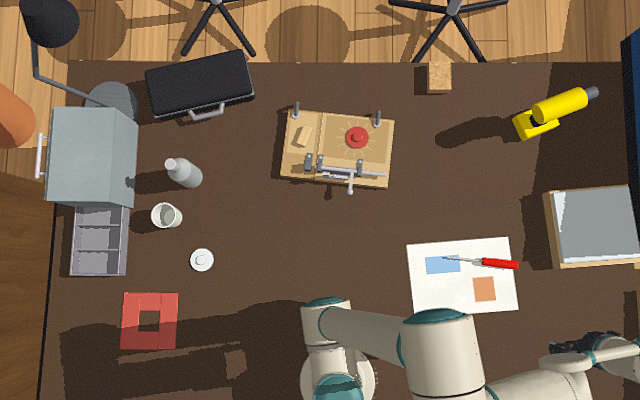

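View pics/side0.png

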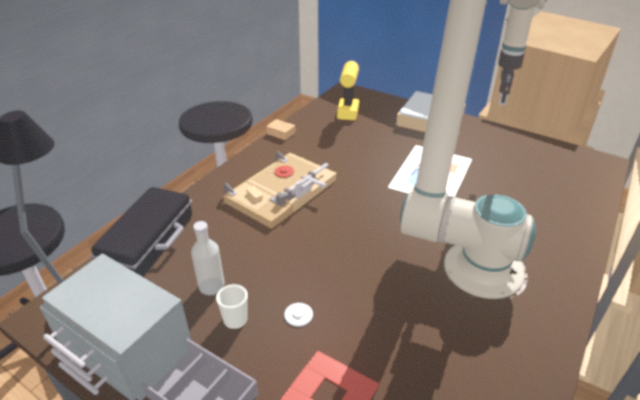

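The top view shows the mould at about px (337,148), the knob near (350,191), and the rod along row 172. In the side view the bolt is near (300,188). I'll enlarge both.

```bash
python3 - <<'E'
import cv2,numpy as np
a=cv2.imread('pics/top0.png')[100:205,270:405];b=cv2.imread('pics/side0.png')[140:230,215:345]
a=cv2.resize(a,(675,525),interpolation=2)[:,:];b=cv2.resize(b,(780,540),interpolation=2)
cv2.imwrite('pics/topc.png',a);cv2.imwrite('pics/sidec.png',b)
E
```

```text
(no output)
```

View pics/topc.png

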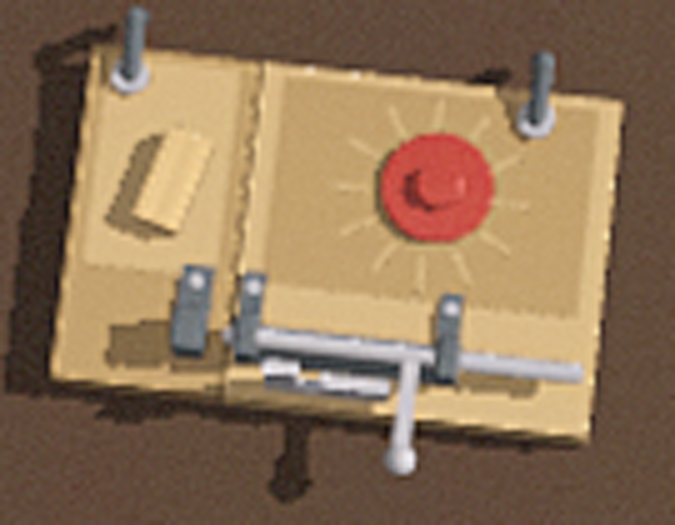

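View pics/sidec.png

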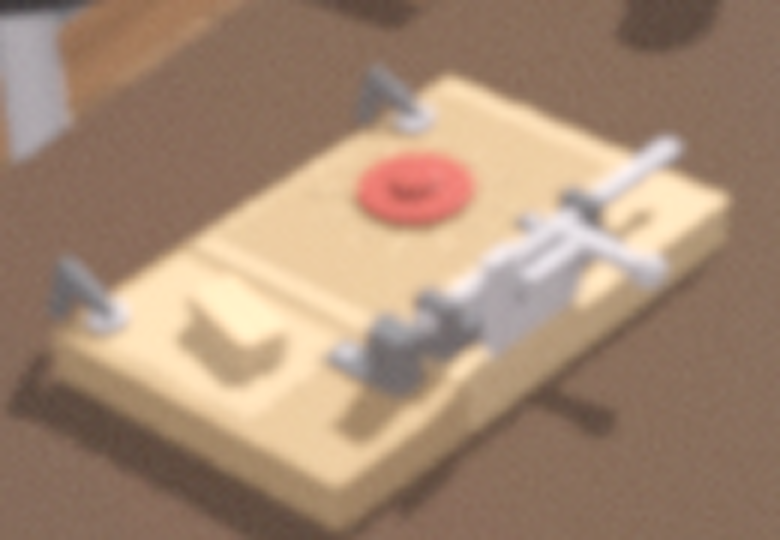

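```bash
python3 - <<'E'
from h import *
T=calibration('top');S=calibration('side')
t=lambda u,v:(270+u/5,100+v/5); s=lambda u,v:(215+u/6,140+v/6)
print('knob',tri([(T,*t(400,459)),(S,*s(650,268))]))
print('rodend',tri([(T,*t(580,373)),(S,*s(672,146))]))
c=[atz(T,*t(*p),.03) for p in [(95,50),(623,102),(588,435),(53,380)]]
for p in c:print(p)
v=(c[0]+c[3]-c[1]-c[2]);yaw=np.arctan2(-v[0],v[1]);print('yaw',yaw,np.degrees(yaw))
c_,s_=np.cos(yaw),np.sin(yaw);R=np.array([[c_,-s_],[s_,c_]])
m=np.array([[172,170],[172,-150],[-33,-150],[-33,170]])/1000
o=np.mean([p[:2]-R@q for p,q in zip(c,m)],0);print('origin',o)
k,_=tri([(T,*t(400,459)),(S,*s(650,268))])
print('knob in mould',R.T@(k[:2]-o))
for n,p,z in [('rail near end',(390,392),.063),('notch gap?',(304,378),.063),('stop far',(263,370),.089),('stop near end',(300,370),.089)]:
  print(n,R.T@(atz(T,*t(*p),z)[:2]-o))
E
```

```text
knob (array([ 0.53816814, -0.03166573,  0.05491065]), [np.float64(0.0003925511713682064), np.float64(0.0003925511713681677)])
rodend (array([ 0.58951637, -0.13620098,  0.05536985]), [np.float64(0.0008531948003052343), np.float64(0.0008531948003051532)])
[0.78981508 0.15391536 0.03      ]
[ 0.75991902 -0.16442606  0.03      ]
[ 0.55760331 -0.14320301  0.03      ]
[0.5870821  0.17451216 0.03      ]
yaw -0.09307861920028904 -5.3330120430819115
origin [0.60347628 0.00170253]
knob in mould [-0.06192405 -0.03929384]
rail near end [-0.0242614  -0.02919697]
notch gap? [-0.021245    0.02131913]
stop far [-0.02349428  0.04466203]
stop near end [-0.0212997   0.02362628]
```

The knob measures z = 0.055 at mould (-62, -39) mm, so travel is about 6 mm and the angle 0, as it should be. Moving above the knob, fingers along the mould's y.

apply_moves --steps '[4,6,0,-4,8,12,0,-8,12,17,0,-12,16,22,0,-16,20,27,0,-19,24,32,0,-21.6,28,38,0,-21.6,31,43,0,-21.6]' --jaw 0 --newtons 40

```text
clock: 0.77
position: [0.358, -0.2809, 0.2311]
ee_rot: [-0.0, 0.999, -0.047, -0.0]
contact_force: [0.2, -0.8, 0.6]
width: 0.0851
gripper_force: 0.0
```

```bash
python3 -c "
from h import *
s=get_state();print(s['clock'],s['position'],s['ee_rot'],s['contact_force'])"
```

```text
0.7667 [ 0.35798274 -0.28092493  0.23112429] [-5.68215633e-05  9.98900487e-01 -4.68808545e-02 -1.18400301e-05] [ 0.19573805 -0.75891075  0.55503781]
```

apply_moves --steps '[3,4,0,0,6,8,0,0,9,12,0,0,12,16,0,0,15,20.5,0,0,18,24.9,0,0,18,24.9,0,0,18,24.9,0,0]'

```text
clock: 1.43
position: [0.5397, -0.0292, 0.2309]
ee_rot: [-0.001, 0.999, -0.045, 0.001]
contact_force: [0.4, -0.8, -0.4]
width: 0.0855
gripper_force: 0.0
```

```bash
python3 -c "
from h import *
s=get_state();print(s['clock'],s['position'],s['ee_rot'],s['contact_force'])
c=calibration('wrist');print(c);save('wrist','w1.png')
for n,X in [('knob',(.5382,-.0317,.055))]:print(n,proj(c,X))"
```

```text
1.4333 [ 0.53966304 -0.02921706  0.2308528 ] [-1.37176506e-03  9.98993960e-01 -4.48200468e-02  5.90432880e-04] [ 0.38061353 -0.823872   -0.42483672]
{'fx': 299.05237921468154, 'fy': 299.05237921468154, 'cx': 317.05903006730273, 'cy': 198.97506875449207, 'k1': -0.01411844030206788, 'xyz': array([ 0.61679596, -0.03857682,  0.37485935]), 'rotation': array([-0.66707711,  0.1008585 , -0.11283884,  0.72945397])}
knob (np.float64(318.22914316203793), np.float64(180.40972237501802))
```

View pics/w1.png

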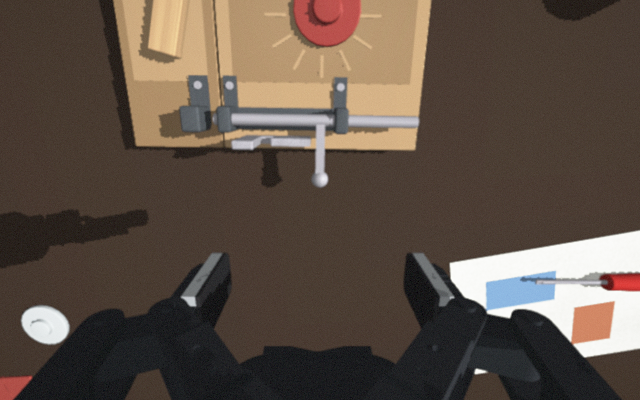

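The wrist view shows the knob at (320,180), predicted (318,180), so they agree. The stop's top spans about columns 233–255 and the rail ends near (308,141). Next I refine the knob with all three views and estimate the notch.

```bash
python3 - <<'E'
from h import *
im=cv2.imread('pics/w1.png')[100:195,215:345];cv2.imwrite('pics/w1c.png',cv2.resize(im,(780,570),interpolation=2))
T=calibration('top');S=calibration('side');c=calibration('wrist')
k,r=tri([(T,350,191.8),(S,323.3,184.7),(c,320,180)]);print(k,r)
yaw=-.0931;R=np.array([[np.cos(yaw),-np.sin(yaw)],[np.sin(yaw),np.cos(yaw)]]);o=np.array([.6035,.0017])
print(R.T@(k[:2]-o))
for p,z in [((255,141),.089),((233,146),.089),((268,141),.063),((308,143),.063)]:print(p,R.T@(atz(c,*p,z)[:2]-o))
E
```

```text
[ 0.53865451 -0.03236607  0.05395204] [np.float64(0.0008417117730287114), np.float64(0.00035235861788284763), np.float64(0.0006560984084460152)]
[-0.06139769 -0.03994694]
(255, 141) [-0.01491348  0.02145389]
(233, 146) [-0.01968875  0.04269116]
(268, 141) [-0.01780927  0.01345797]
(308, 143) [-0.01967761 -0.0277952 ]
```

View pics/w1c.png

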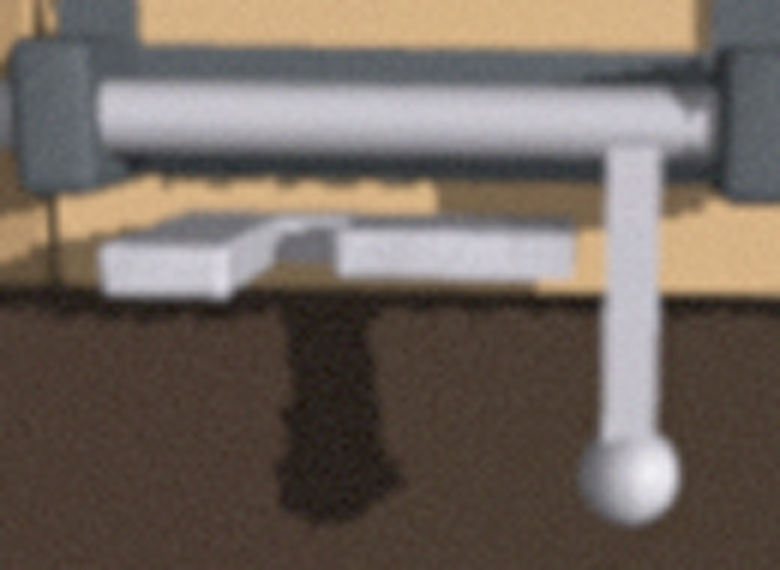

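apply_moves --steps '[-0.1,-0.3,-3.5,0,-0.1,-0.3,-7,0,-0.1,-0.3,-10.5,0,-0.1,-0.3,-14,0,-0.1,-0.3,-16,0,-0.1,-0.3,-16,0,-0.1,-0.3,-16,0,-0.1,-0.3,-16,0]'

```text
clock: 2.15
position: [0.5374, -0.0373, 0.0725]
ee_rot: [0.0, 0.999, -0.047, 0.001]
contact_force: [0.6, 0.1, 0.5]
width: 0.0856
gripper_force: 0.0
```

apply_moves --steps '[0.1,0.5,-1.5,0,0.1,0.5,-3,0,0.1,0.5,-3.8,0,0.1,0.5,-3.8,0,0.1,0.5,-3.8,0,0.1,0.5,-3.8,0]'

```text
clock: 2.65
position: [0.5383, -0.0321, 0.0346]
ee_rot: [0.0, 0.999, -0.047, 0.001]
contact_force: [0.3, -0.1, 0.3]
width: 0.0856
gripper_force: 0.0
```

Positioned on the knob. Closing gently.

apply_moves --steps '[0,0,0,0,0,0,0,0,0,0,0,0,0,0,0,0,0,0,0,0,0,0,0,0,0,0,0,0,0,0,0,0]' --jaw 255 --newtons 30

```text
clock: 3.32
position: [0.5373, -0.0317, 0.0335]
ee_rot: [0.0, 0.999, -0.047, 0.0]
contact_force: [-0.6, 0.8, 2.3]
width: 0.0155
gripper_force: 29.2
```

Opening is 15.5 mm where the ball is 18 mm, so I'll check the pinch.

```bash
python3 - <<'E'
from h import *
c=calibration('wrist');im=save('wrist','w2.png')
s=get_state();print(s['position'],s['contact_force'],s['moment'],s['width'],proj(c,(.5387,-.0324,.055)))
b=cv2.imread('pics/w2.png')[60:360,170:470];cv2.imwrite('pics/w2c.png',cv2.resize(b,(600,600),interpolation=2))
E
```

```text
[ 0.53729994 -0.03175859  0.03347095] [-1.29650365 -0.30366243  2.99714174] [0.079378   0.07605427 0.01100391] 0.015557679666658485 (np.float64(314.00286896451126), np.float64(276.2165601047938))
```

View pics/w2c.png

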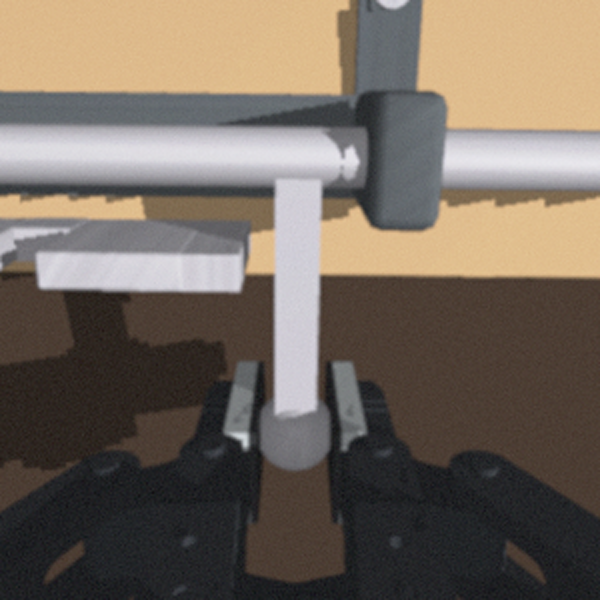

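The crop shows the ball at (294,435), seated between both pads with the bar clear between them. Lifting along the arc.

apply_moves --steps '[0.01,0,0.4,0,0.05,-0.01,0.8,0,0.12,-0.01,1.2,0,0.21,-0.02,1.6,0,0.32,-0.03,1.98,0,0.46,-0.04,2.36,0,0.46,-0.04,2.36,0]'

```text
clock: 3.95
position: [0.5418, -0.0322, 0.0577]
ee_rot: [0.0, 0.999, -0.047, -0.0]
contact_force: [-1.8, 0.8, -0.3]
width: 0.0158
gripper_force: 29.3
```

apply_moves --steps '[0.17,-0.02,0.36,0,0.35,-0.03,0.72,0,0.56,-0.05,1.06,0,0.79,-0.07,1.39,0,1.05,-0.1,1.71,0,1.31,-0.12,2.0,0,1.4,-0.13,2.09,0,1.4,-0.13,2.09,0]'

```text
clock: 4.62
position: [0.556, -0.0336, 0.0783]
ee_rot: [0.0, 0.999, -0.046, -0.0]
contact_force: [-4.3, -0.7, 1.5]
width: 0.0157
gripper_force: 29.3
```

apply_moves --steps '[0.01,0.1,0,0,0.03,0.3,0,0,0.05,0.5,0,0,0.07,0.7,0,0,0.09,0.9,0,0,0.11,1.2,0,0,0.14,1.5,0,0,0.14,1.5,0,0]'

```text
clock: 5.28
position: [0.5572, -0.018, 0.0778]
ee_rot: [-0.0, 0.999, -0.046, -0.0]
contact_force: [-3.5, -0.9, 1.5]
width: 0.0157
gripper_force: 29.4
```

```bash
python3 - <<'E'
from h import *
c=calibration('wrist');im=save('wrist','w3.png')
s=get_state();print(s['position'],s['contact_force'],s['moment'],s['width'])
b=cv2.imread('pics/w3.png')[60:360,170:470];cv2.imwrite('pics/w3c.png',cv2.resize(b,(600,600),interpolation=2))
E
```

```text
[ 0.55717347 -0.01798205  0.07780506] [-4.07048759 -2.20155527  1.85850877] [-0.2239943   0.68878655  0.05389507] 0.015354979169390806
```

View pics/w3c.png

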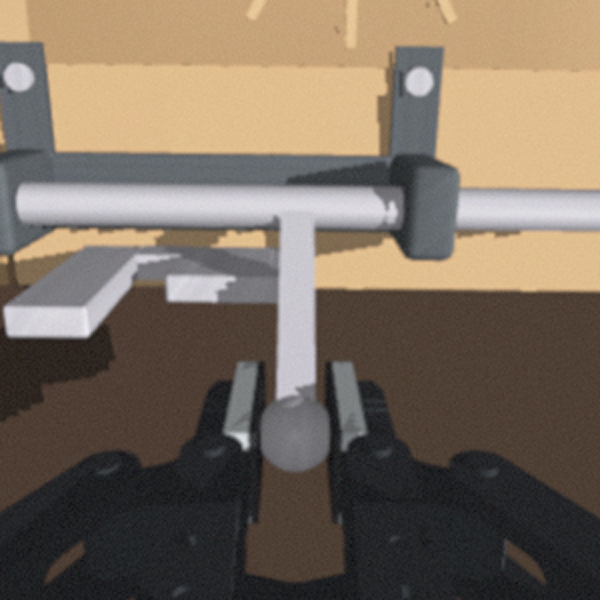

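The ball is still held at (295,437), with the handle raised over the rail. About 41 mm remains to the notch middle by sight; I slide 34 mm and then feel.

apply_moves --steps '[0.03,0.3,0,0,0.08,0.8,0,0,0.12,1.3,0,0,0.17,1.8,0,0,0.22,2.3,0,0,0.27,2.8,0,0,0.31,3.2,0,0,0.33,3.4,0,0]'

```text
clock: 6.0
position: [0.5606, 0.0148, 0.0778]
ee_rot: [0.001, 0.999, -0.046, -0.0]
contact_force: [-4.1, -5.6, 1.4]
width: 0.016
gripper_force: 29.4
```

apply_moves --steps '[0.01,0.1,0,0,0.02,0.2,0,0,0.02,0.2,0,0,0.02,0.2,0,0]'

```text
clock: 6.33
position: [0.5607, 0.0166, 0.0777]
ee_rot: [0.001, 0.999, -0.046, -0.0]
contact_force: [-4.1, -4.8, 1.1]
width: 0.0155
gripper_force: 29.4
```

apply_moves --steps '[0.01,0.1,0,0,0.02,0.2,0,0,0.03,0.3,0,0,0.03,0.3,0,0,0.03,0.3,0,0]'

```text
clock: 6.75
position: [0.561, 0.0194, 0.0778]
ee_rot: [0.001, 0.999, -0.046, -0.0]
contact_force: [-3.8, -5.1, 1.1]
width: 0.0158
gripper_force: 29.5
```

apply_moves --steps '[0.01,0.05,0,0,0.01,0.1,0,0,0.01,0.15,0,0,0.01,0.15,0,0]'

```text
clock: 7.08
position: [0.5612, 0.0207, 0.0778]
ee_rot: [0.001, 0.999, -0.046, -0.0]
contact_force: [-3.1, -6.5, 1.7]
width: 0.0154
gripper_force: 29.4
```

apply_moves --steps '[0,0.05,0,0,0.01,0.1,0,0,0.01,0.1,0,0,0.01,0.1,0,0]'

```text
clock: 7.42
position: [0.5613, 0.0217, 0.0777]
ee_rot: [0.001, 0.999, -0.046, -0.0]
contact_force: [-4.9, -6.2, 1.8]
width: 0.0154
gripper_force: 29.5
```

apply_moves --steps '[0,0.04,0,0,0.01,0.08,0,0,0.01,0.08,0,0,0.01,0.08,0,0]'

```text
clock: 7.75
position: [0.5614, 0.0225, 0.0778]
ee_rot: [0.001, 0.999, -0.046, -0.0]
contact_force: [-3.3, -6.2, 0.9]
width: 0.0161
gripper_force: 29.5
```

apply_moves --steps '[0,0.04,0,0,0.01,0.08,0,0,0.01,0.08,0,0,0.01,0.08,0,0]'

```text
clock: 8.08
position: [0.5614, 0.0232, 0.0777]
ee_rot: [0.001, 0.999, -0.046, -0.0]
contact_force: [-3.6, -6.0, 1.4]
width: 0.0154
gripper_force: 29.5
```

apply_moves --steps '[0,0.03,0,0,0,0.06,0,0,0,0.06,0,0,0,0.06,0,0]'

```text
clock: 8.42
position: [0.5615, 0.0238, 0.0777]
ee_rot: [0.001, 0.999, -0.046, -0.0]
contact_force: [-3.2, -6.8, 1.4]
width: 0.0157
gripper_force: 29.5
```

apply_moves --steps '[0,0.03,0,0,0.01,0.06,0,0,0.01,0.06,0,0,0.01,0.06,0,0]'

```text
clock: 8.75
position: [0.5615, 0.0244, 0.0777]
ee_rot: [0.001, 0.999, -0.046, -0.0]
contact_force: [-4.2, -7.3, 0.5]
width: 0.016
gripper_force: 29.5
```

```bash
python3 - <<'E'
from h import *
s=get_state();print(s['position'],s['contact_force'],s['moment'])
im=save('wrist','w4.png');b=cv2.imread('pics/w4.png')[60:360,170:470];cv2.imwrite('pics/w4c.png',cv2.resize(b,(600,600),interpolation=2))
E
```

```text
[0.56152073 0.02439909 0.07772395] [-4.1817229  -7.30317562  0.5454618 ] [-0.98170139  0.63337522  0.04177618]
```

View pics/w4c.png

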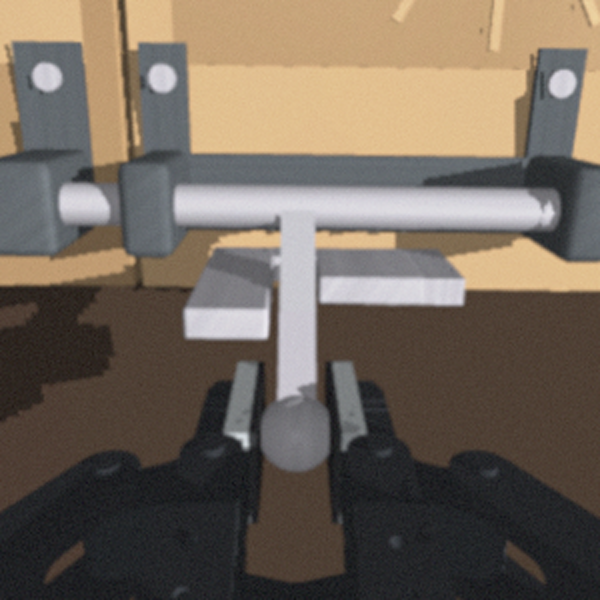

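The handle (columns 279–316) hangs over the notch, between the stop's edge (270) and the rail's end (320), about 0.4 mm short of centre. I nudge it and turn down gently.

apply_moves --steps '[0,0.04,0,0,-0.21,0.06,-0.22,0,-0.42,0.08,-0.45,0,-0.61,0.1,-0.7,0,-0.8,0.11,-0.95,0,-0.8,0.11,-0.95,0,-0.8,0.11,-0.95,0]'

```text
clock: 9.38
position: [0.5547, 0.0255, 0.0685]
ee_rot: [0.001, 0.999, -0.046, 0.001]
contact_force: [-2.7, -7.2, 1.0]
width: 0.0156
gripper_force: 29.4
```

apply_moves --steps '[-0.17,0.02,-0.26,0,-0.32,0.03,-0.53,0,-0.46,0.04,-0.81,0,-0.59,0.05,-1.09,0,-0.59,0.05,-1.09,0]'

```text
clock: 9.8
position: [0.5497, 0.026, 0.0576]
ee_rot: [0.001, 0.999, -0.046, 0.002]
contact_force: [-0.6, -6.0, 0.1]
width: 0.016
gripper_force: 29.5
```

apply_moves --steps '[-0.11,0.01,-0.29,0,-0.21,0.02,-0.58,0,-0.3,0.03,-0.88,0,-0.37,0.03,-1.18,0,-0.42,0.04,-1.49,0,-0.46,0.04,-1.79,0,-0.48,0.04,-2.1,0,-0.49,0.04,-2.35,0]'

```text
clock: 10.47
position: [0.5455, 0.0265, 0.0345]
ee_rot: [0.001, 0.999, -0.046, 0.003]
contact_force: [-2.3, -6.7, 11.3]
width: 0.0157
gripper_force: 30.7
```

apply_moves --steps '[0,0,-0.06,0,0,0,-0.06,0,0,0,-0.06,0]'

```text
clock: 10.72
position: [0.5455, 0.0265, 0.0347]
ee_rot: [0.001, 0.999, -0.046, 0.003]
contact_force: [-2.2, -6.1, 5.9]
width: 0.0154
gripper_force: 30.3
```

apply_moves --steps '[0,0,0.05,0,0,0,0.05,0,0,0,0.05,0,0,0,0.05,0,0,0,0.05,0,0,0,0.05,0,0,0,0.05,0,0,0,0.05,0]' --jaw 0

```text
clock: 11.38
position: [0.5428, 0.0279, 0.0337]
ee_rot: [-0.0, 0.999, -0.047, -0.0]
contact_force: [-0.5, -0.3, 1.1]
width: 0.0858
gripper_force: 0.0
```

apply_moves --steps '[0,0,1,0,0,0,3,0,0,0,6,0,0,0,9,0,0,0,12,0,0,0,14,0,0,0,14,0,0,0,14,0]'

```text
clock: 12.05
position: [0.5436, 0.0278, 0.1757]
ee_rot: [0.0, 0.999, -0.047, 0.002]
contact_force: [0.1, 0.2, -1.1]
width: 0.085
gripper_force: 0.0
```

```bash
python3 - <<'E'
from h import *
s=get_state();print(s['clock'],s['position'],s['contact_force'],s['width'])
im=save('wrist','w5.png');save('side','side5.png')
c=calibration('wrist');S=calibration('side')
o=np.array([.6035,.0017]);yaw=-.0931;R=np.array([[np.cos(yaw),-np.sin(yaw)],[np.sin(yaw),np.cos(yaw)]])
for z in (.055,.065):
  X=[*(o+R@[-.062,.0168]),z];print(proj(c,X),proj(S,X))
a=cv2.resize(cv2.imread('pics/w5.png')[90:215,240:400],(480,375),interpolation=2)
b=cv2.resize(cv2.imread('pics/side5.png')[150:220,255:345],(480,373),interpolation=2)[:,:]
b=cv2.copyMakeBorder(b,0,2,0,0,0)[:, :320] if 0 else cv2.resize(b,(320,249))
q=np.zeros((375,800,3),np.uint8);q[:,:480]=a;q[:249,480:]=b;cv2.imwrite('pics/c5.png',q)
E
```

```text
12.05 [0.54357494 0.0277862  0.17571599] [ 0.10350361  0.24563446 -1.05588391] 0.08497024445461372
(np.float64(318.8886810943396), np.float64(192.0446765990103)) (np.float64(312.220834635693), np.float64(193.017283346371))
(np.float64(318.94909135943243), np.float64(195.2206907606429)) (np.float64(312.2000868175284), np.float64(190.41568516163807))
```

View pics/c5.png

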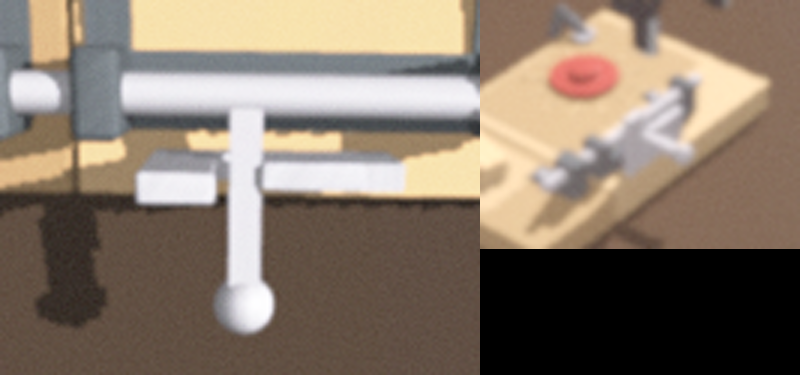

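The knob sits at wrist px (321,191) and side px (312.7,192.2), where I expect it at z = 55 mm. The handle lies in the notch between stop and rail, and the gripper is clear. Final triangulation, then hand in.

```bash
python3 - <<'E'
from h import *
k,r=tri([(calibration('wrist'),321.3,191.3),(calibration('side'),312.7,192.2)]);print(k,r)
if abs(k[2]-.055)<.004: print(sign_off())
E
```

```text
[0.54379074 0.02160604 0.05618666] [np.float64(0.0004851214207022723), np.float64(0.00048512142070212524)]
the job is handed in; nothing more can be done
None
```

The gate is locked: the handle is fully down in the notch (knob at 56 mm against 55 mm expected) and stayed there after I let go, the gripper is clear, and the job was handed in at about 12 s.

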